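Oil the creaser: pump the hand oiler until its indicator pin is out

ROBOT

A 6-joint arm with a two-finger parallel gripper is mounted at the origin on the work surface. World frame = base frame: x ahead of the robot, y to its left, z up, the work surface at z = 0. Lengths are in m, angles in degrees, forces in N, time in s.
With the tool pointing down it reaches from about 0.25 to 0.725 m from the base axis. Payload 9.7 kg.
Tool frame: the origin (TCP) lies on the centre line of the jaws, within the pads' length; the fingertips stand 22 mm ahead of it and the grasp point (between the pads) lies 3 mm ahead of it; z points along the fingers, y is the direction in which the jaws open and shut (so a half turn about z gives the same grasp; the last joint's range is limited). The gripper opens to 85 mm and grips with 20 to 120 N. Pads are 22 mm wide; open, the fingers measure 114 mm over their backs; the gripper's body (76 mm by 85 mm) begins 54 mm behind the grasp point. The pads swing forward as they close: fully open they stand 13 mm farther back than shut.
Start: joints at [-76.318, 4.979, 10.078, 95.1, 0, 90], TCP at [0.13, -0.534, 0.253] pointing down, gripper open.
Joint ranges: [-179.16, 179.16], [-48.56, 103.87], [-65.8, 70.77], [-126.05, 130.52], [-82.76, 87.17], [-180, 180]. Speed limits (degrees/s): [127.2, 127.2, 147.25, 180, 180, 180].

INTERFACE

Orientations are given as [roll, pitch, yaw] about the fixed x, y, z axes, in that order (R = Rz(yaw) Ry(pitch) Rx(roll)).
In Python, from workcell import get_obs, camera, camera_params, job_done gives the robot as it stands.
- The arm moves only by the tool servo_tool, never from a script. Its argument "steps" is a list of rows, each an object of numbers: "x", "y", "z": the shift along the world's x, y, z in mm; "yaw": the turn about the world's z in degrees. A call has 1 to 12 rows; each row is the pose to reach, as a shift and turn from the pose measured when the call began; what a row does not reach only later rows make up. A row lasts 1/8 s, in which the tool goes at most 62.5 mm and 10.7 degrees, less where a joint would pass 70% of its speed; a pose out of reach is approached as far as the arm can. A call with a gripper value outside its range is refused whole. "grip" is the finger opening in mm, from 0 to 85.4, set as the call begins (left out, the last holds). The fingers move at their own pace and stop on an object; "grip_force" is the grip in N (left out, the last holds). Time passes only in rows, so rows that repeat a pose let the fingers close. It gives the time, the measured TCP pose, the force and the opening at its end, in the units of the state.
- get_obs(): the state, without advancing time (a new reading comes with each control period).
- camera(name): name is "scene" or "top" or "wrist"; returns (picture, depth): 400x640x3 uint8, red, green, blue; 400x640 float32, m along the optical axis (not along the pixel's ray), 0 where there is no reading.
- camera_params(name): a dict with "intrinsics" (3x3 intrinsics, pixels), "rvec" (rotation vector, rad) and "tvec" (3), from world to camera coordinates, as OpenCV has them; the wrist camera has in their place "hand_eye" (4x4, takes a point from camera to tool coordinates, whose origin is the TCP and whose axes are the flange's). Camera axes: x right, y down, z forward; pixel columns grow to the right and rows downward; lengths in m; the calibration is good to about 2 mm. The wrist camera is an equidistant fisheye: a pixel r from the principal point sees the ray r / f radians off the axis. A picture is of the moment at which its call begins: read the wrist's pose just before it. camera_params takes no time and is no camera call.
- job_done(): hands the job in, once; it reports no verdict.
The state is a dict: "time": time; "q": joint angles; "qd": joint speeds; "joint_efforts": joint torques, N m; "ee_pos": TCP position; "tcp_rot": TCP orientation; "wrist_force": force on the tool from outside, world axes, zero at the start; "torque": the same for the moment, N m; "opening": finger opening in m.
Only numpy, scipy, OpenCV 4.12 (cv2) and the standard library are available. Lean on these libraries where they do the work, as an engineer would, in place of code of your own. Each camera call takes 0.05 s, during which the arm holds its last target.

TASK

Give the creasing machine its shot of oil: with the fingertips press the oiler's black plunger right down and let it spring right up again, stroke after stroke, until the red indicator pin beside it stands fully out with its green ring showing, then stop there, because one more stroke draws the pin back in. Only press: do not pull the plunger up and do not touch the pin. Leave the bottle, tools, tape, jar and cartons around it where they are.

Things in the scene. Friction and masses are not known exactly. Their poses are not given: they have to be found in the camera images.
- creaser: bench card creaser, fixed; origin on the table under the plunger axis of its hand oiler; x ahead, y left. The machine lies at y < -0.06, up to 179 mm tall. Oiler: head x -0.07 to 0.04, y within 0.03, top 140 mm; fixed black filler cap (26 mm wide, top 153 mm) at x -0.05; pump barrel 28 mm wide, top 169 mm, at the origin; dark distributor block x 0.04 to 0.10, top 125 mm, brass gland to 134 mm
- plunger_top (a point): centre of the flat top of the oiler's plunger: a black mushroom knob 34 mm across and 18 mm thick on a 10 mm rod, 212 mm above the table when up, 188 mm when pressed right down
- oiler_plunger (a joint): how far the plunger is pressed down, m: 0 = up (it springs back by itself), 0.024 = right down on its stop. Spring about 480 N/m: 12 N at the bottom, 2 to 4 N more while it drives the pin. A stroke pumps properly only if the plunger goes down at least 0.020 and then comes up to within 0.002; a shorter stroke may do nothing
- pin_tip (a point): top of the round upright indicator pin: 10 mm across, red, with a green ring 3.5 mm high at its root. It comes out of the brass gland at x = 0.068, y = 0 of the creaser, 68 mm beyond the plunger; tip 136 mm above the table when in, 154 mm when fully out
- oiler_pin (a joint): how far the pin is out, m: 0 = in (2 mm of red shows), 0.018 = fully out (green ring clear of the gland). It starts in, and comes out only in down strokes and stays where a stroke leaves it. 3 to 6 full strokes bring it out, not known beforehand: nothing shows at first, the last but one leaves it at about 0.013, the last at 0.018. One more draws it in to 0.012; the cycle is 8 strokes
- oil_bottle_mid (a point): white refill oil bottle with a yellow cap, 44 mm across, 115 mm tall, standing near the oiler, to be left alone; this point is at half its height
- screwdriver_mid (a point): screwdriver with a blue handle, 170 mm long, about 25 mm thick, lying on the table, to be left alone; this point is at half its height
- tape_roll_mid (a point): roll of brown paper tape lying flat, 96 mm across, 48 mm tall, to be left alone; this point is at half its height
- white_carton_mid (a point): small white carton, 80 x 60 x 50 mm, to be left alone; this point is at half its height
- kraft_carton_mid (a point): small brown carton, 70 x 70 x 40 mm, to be left alone; this point is at half its height
- glue_jar_mid (a point): white jar with a green lid, 60 mm across, 70 mm tall, to be left alone; this point is at half its height

How it is judged (in metres and radians):
On the way, in this order (a step that is already met when the one before it is completed fails the run):
1. the plunger is pressed down, at least 18 mm (value of joint oiler_plunger above 0.018 m), for 0.02 s.
2. the pin has come fully out (at least 16 mm) (value of joint oiler_pin above 0.016 m), for 0.2 s.
At the end, for the whole second after the job is handed in: The indicator pin is at least 16 mm out of its 18 mm, the plunger is fully up again (within 3 mm), and the six loose things around are within 30 mm of where they started (value of joint oiler_pin above 0.016 m and value of joint oiler_plunger between -0.003 and 0.003 m and distance of each of oil_bottle_mid, screwdriver_mid, tape_roll_mid, white_carton_mid, kraft_carton_mid, glue_jar_mid from where it was at the start of the episode below 0.03 m); the robot touches nothing.
It fails at once if the indicator pin is touched (over 1 N) (contact force between any of the fingers, the arm and oiler_pin_c0 above 1 N).
It fails at once if the plunger is pulled up, more than 4 mm above its rest (value of joint oiler_plunger below -0.004 m).
It fails at once if a loose thing is lifted, knocked or carried (moved more than 30 mm) (distance of any of oil_bottle_mid, screwdriver_mid, tape_roll_mid, white_carton_mid, kraft_carton_mid, glue_jar_mid from where it was at the start of the episode above 0.03 m).
It also fails if it takes over 58 s, if anything falls off the work surface, if the arm or the gripper's body presses on something with over 40 N, if the wrist force passes 120 N, or if a joint passes its speed limit or range.

## Working session

There is one attempt and no reset: what is moved stays moved. The work goes in short steps, Python scripts to look and compute and a tool call to move; the robot and the scene stay as the last step left them, time stands still between calls to the robot, and variables do not carry over. Pictures are saved under pics/ and viewed, and the job is handed in when it is done.

Besides the shell and the picture viewer there is one more tool, called after "Request:" as a command line: name --argument value ..., lists and objects as JSON in quotes. servo_tool: Moves the arm, as the interface text tells. Its arguments: {"type":"object","properties":{"steps":{"type":"array"},"grip":{"type":"number"},"grip_force":{"type":"number"}},"required":["steps"]}

```bash
mkdir -p pics
cat > h.py <<'E'
import numpy as np,cv2
from workcell import get_obs,camera,camera_params,job_done
def snap(n,f):
    p,d=camera(n); cv2.imwrite('pics/'+f+'.png',p[:,:,::-1]); np.savez('pics/'+f+'.npz',p=p,d=d); return p,d
def world(n,d):
    c=camera_params(n);K=np.array(c['intrinsics']);R=cv2.Rodrigues(np.array(c['rvec'],float))[0];t=np.array(c['tvec']).reshape(3)
    v,u=np.mgrid[:d.shape[0],:d.shape[1]]
    P=np.stack([(u-K[0,2])/K[0,0]*d,(v-K[1,2])/K[1,1]*d,d],-1)
    return (P-t)@R
E
python3 - <<'E'
from h import *
print(get_obs())
for n in('scene','top'):
    p,d=snap(n,n+'0');print(n,camera_params(n),(d>0).mean())
E
```

```text
{'time': 0.0, 'q': array([-7.63165719e+01,  5.01135180e+00,  1.00351546e+01,  9.50999451e+01,
       -3.90981803e-04,  8.99996993e+01]), 'qd': array([ 0.05015235,  0.03163574, -0.01235596,  0.06914456, -0.04005661,
       -0.05595758]), 'joint_efforts': array([-1.56216105e-03, -5.20387781e+01,  4.64800465e+01,  1.62114197e-02,
        2.53583727e-05, -4.87468071e-06]), 'ee_pos': array([ 0.13005772, -0.53419721,  0.25258691]), 'tcp_rot': array([-1.79923858e+02,  3.90581912e-04,  1.36837293e+01]), 'wrist_force': array([-0.46770678, -0.60416079,  0.83430378]), 'torque': array([-0.05625613, -0.03835407, -0.0121857 ]), 'opening': 0.08535366172985243}
scene {'intrinsics': array([[452.3590175 ,   0.        , 319.97951031],
       [  0.        , 452.3590175 , 195.13458744],
       [  0.        ,   0.        ,   1.        ]]), 'rvec': array([ 1.76809712,  1.74313496, -0.75686019]), 'tvec': array([-0.26283006, -0.25130429,  1.35579132])} 0.99619140625
top {'intrinsics': array([[368.4108822 ,   0.        , 322.17938651],
       [  0.        , 368.4108822 , 198.9979033 ],
       [  0.        ,   0.        ,   1.        ]]), 'rvec': array([ 2.17804658, -2.19520352,  0.07194055]), 'tvec': array([0.27405418, 0.53637176, 0.75076373])} 0.9958671875
```

View pics/scene0.png

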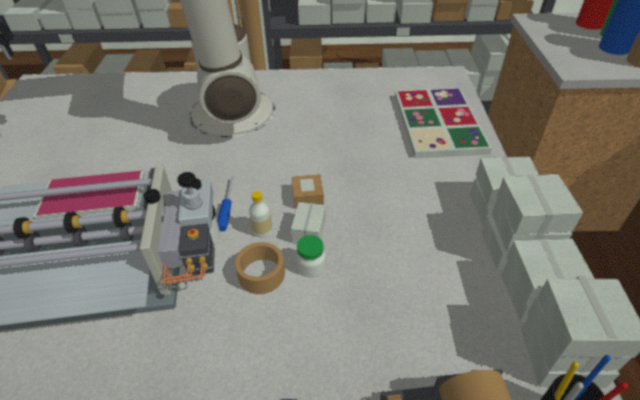

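View pics/top0.png

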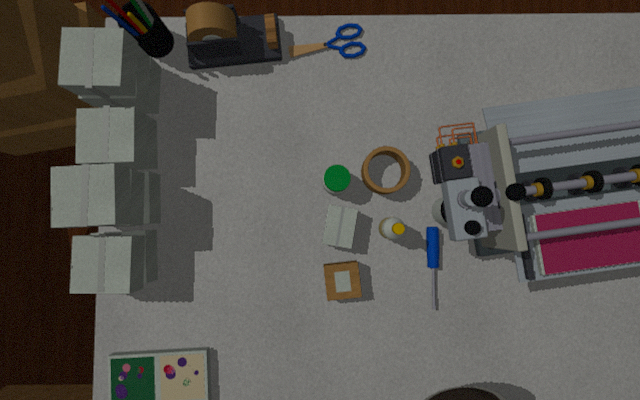

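The top view shows the plunger knob at about (482,196), the filler cap at (473,228) and the red pin on its brass gland at (458,161). The machine lies to the right, toward -y. The loose things sit to the left of the oiler.

Run:
```python
from h import *
z=np.load('pics/top0.npz');p,d=z['p'],z['d'];W=world('top',d)
for n,(u,v) in dict(knob=(482,196),cap=(473,228),pin=(458,161),bottle=(398,229)).items(): print(n,W[v,u].round(4),p[v,u])
x,y,zz=W[...,0],W[...,1],W[...,2]
k=W[196,482]
m=(np.hypot(x-k[0],y-k[1])<.03)&(zz>.2)
vv,uu=np.nonzero(m);print('knob',m.sum(),W[m].mean(0).round(4),uu.mean(),vv.mean(), W[m].min(0),W[m].max(0))
c=W[228,473]
m=(np.hypot(x-c[0],y-c[1])<.025)&(zz>.146)&(zz<.165)&(p.max(-1)<70)
print('cap',m.sum(),W[m].mean(0).round(4))
hsv=cv2.cvtColor(p,cv2.COLOR_RGB2HSV)
m=np.zeros(d.shape,bool);m[150:172,448:470]=1
r=m&((hsv[...,0]<6)|(hsv[...,0]>172))&(hsv[...,1]>170)&(hsv[...,2]>90)
vv,uu=np.nonzero(r);print('pin',r.sum(),W[r].mean(0).round(4),uu.mean(),vv.mean())
# tall things near
h=(zz>.17)&(zz<.6)&(np.hypot(x-k[0],y-k[1])<.25)
vv,uu=np.nonzero(h); print('tall', W[h].min(0),W[h].max(0))
i=cv2.resize(p[120:270,400:560],None,fx=5,fy=5,interpolation=cv2.INTER_CUBIC);cv2.imwrite('pics/topc.png',i[:600,:,::-1])
s=np.load('pics/scene0.npz')['p'];cv2.imwrite('pics/scc.png',cv2.resize(s[150:300,130:330],None,fx=4,fy=4,interpolation=cv2.INTER_CUBIC)[:,:,::-1])
ds=np.load('pics/scene0.npz')['d'];Ws=world('scene',ds);m=(np.hypot(Ws[...,0]-k[0],Ws[...,1]-k[1])<.03)&(Ws[...,2]>.195);print('knob scene',Ws[m].mean(0),Ws[m].min(0),Ws[m].max(0),m.sum())
```

```text
knob [0.5282 0.02   0.2114] [13 10 19]
cap [0.4777 0.0117 0.1519] [17 14 17]
pin [0.5964 0.0276 0.1357] [132   2   0]
bottle [0.4764 0.1324 0.1135] [145 116   0]
knob 381 [0.5291 0.0198 0.2105] 481.88188976377955 195.49606299212599 [0.51281861 0.00175674 0.20033345] [0.54620112 0.03525153 0.21413713]
cap 177 [0.4794 0.0123 0.1525]
pin 14 [0.5959 0.027  0.1352] 458.2142857142857 161.35714285714286
tall [ 0.51281861 -0.06727847  0.17001137] [0.55350771 0.03525153 0.21413713]
knob scene [0.53553029 0.01893832 0.20933415] [0.5171076  0.00179955 0.19573269] [0.54884066 0.03349862 0.21432406] 245
```

View pics/topc.png

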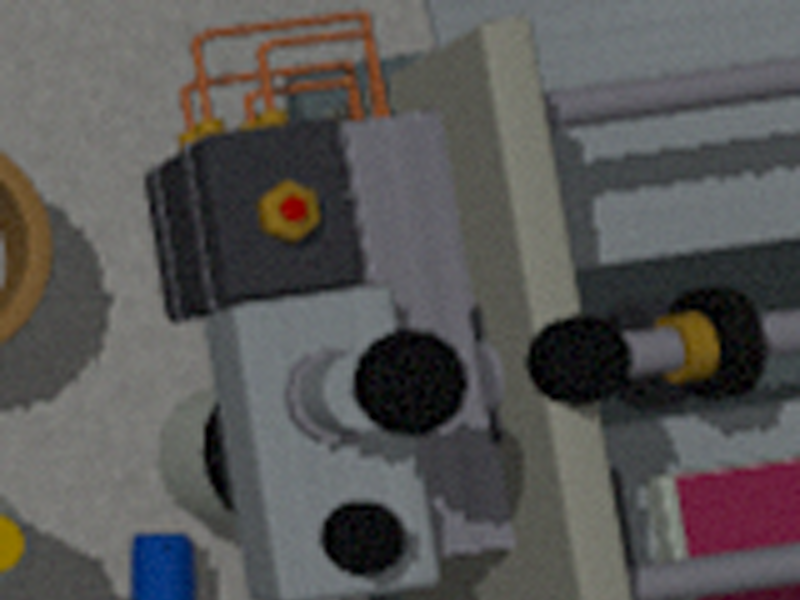

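View pics/scc.png

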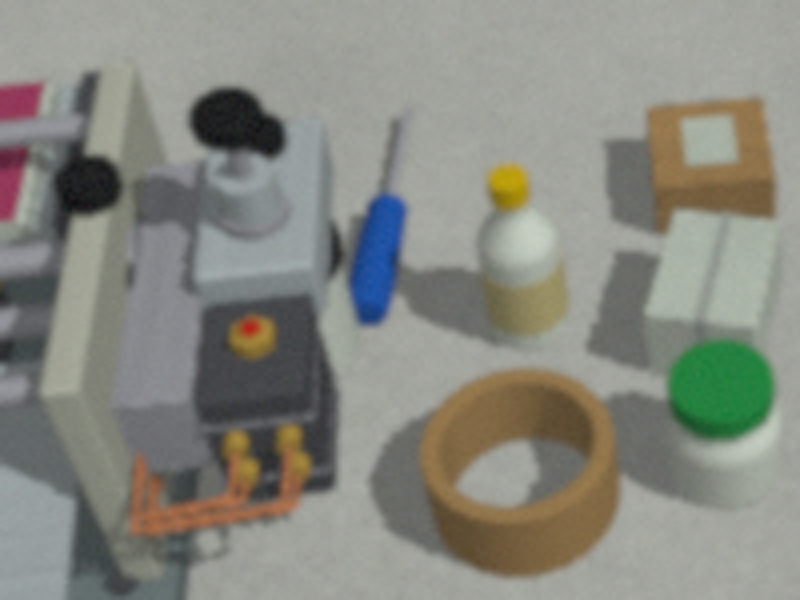

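Request:
servo_tool --steps '[{"x":0,"y":0,"z":50},{"x":399,"y":554,"z":50},{"x":399,"y":554,"z":50},{"x":399,"y":554,"z":50},{"x":399,"y":554,"z":50},{"x":399,"y":554,"z":50},{"x":399,"y":554,"z":50},{"x":399,"y":554,"z":50},{"x":399,"y":554,"z":50},{"x":399,"y":554,"z":50},{"x":399,"y":554,"z":50},{"x":399,"y":554,"z":50}]' --grip 0 --grip_force 60

```text
schema error: expected keys x, y, z, yaw
```

Request:
servo_tool --steps '[{"x":0,"y":0,"z":50,"yaw":0},{"x":399,"y":554,"z":50,"yaw":0},{"x":399,"y":554,"z":50,"yaw":0},{"x":399,"y":554,"z":50,"yaw":0},{"x":399,"y":554,"z":50,"yaw":0},{"x":399,"y":554,"z":50,"yaw":0},{"x":399,"y":554,"z":50,"yaw":0},{"x":399,"y":554,"z":50,"yaw":0},{"x":399,"y":554,"z":50,"yaw":0},{"x":399,"y":554,"z":50,"yaw":0},{"x":399,"y":554,"z":50,"yaw":0},{"x":399,"y":554,"z":50,"yaw":0}]' --grip 0 --grip_force 60

```text
time: 1.6
ee_pos: [0.5299, 0.0219, 0.3023]
tcp_rot: [-179.9, 0.0, 13.7]
wrist_force: [1.3, -1.7, 0.5]
opening: 0.0004
```

Request:
servo_tool --steps '[{"x":-1,"y":-2,"z":-40,"yaw":0},{"x":-1,"y":-2,"z":-40,"yaw":0},{"x":-1,"y":-2,"z":-40,"yaw":0}]'

```text
time: 1.98
ee_pos: [0.5287, 0.0195, 0.2636]
tcp_rot: [-179.9, -0.0, 13.7]
wrist_force: [0.1, -0.3, 1.7]
opening: -0.0002
```

Run:
```python
from h import *
o=get_obs();print(o['ee_pos'],o['wrist_force'],o['q'])
p,d=snap('scene','scene1');w,_=snap('wrist','wrist1');print(camera_params('wrist'))
cv2.imwrite('pics/sc1.png',cv2.resize(p[100:250,130:330],None,fx=4,fy=4,interpolation=cv2.INTER_CUBIC)[:,:,::-1])
W=world('scene',d);x,y,z=W[...,0],W[...,1],W[...,2]
m=(np.hypot(x-.529,y-.0195)<.04)&(z>.2)
for a in np.arange(.2,.3,.01):
    k=m&(z>=a)&(z<a+.01)
    if k.sum(): print(round(a,2),k.sum(),W[k].min(0).round(3),W[k].max(0).round(3))
```

```text
[0.52869028 0.01946931 0.26359474] [ 0.12432494 -0.28791596  1.73948347] [2.07879966e+00 2.31219524e+00 8.42463985e+00 9.60993268e+01
 6.07423327e-02 1.68398224e+02]
{'intrinsics': array([[309.70691629,   0.        , 320.26052009],
       [  0.        , 309.70691629, 204.66861059],
       [  0.        ,   0.        ,   1.        ]]), 'hand_eye': array([[-1.19378168e-03, -9.56030076e-01, -2.93266207e-01,
         7.64791358e-02],
       [ 9.99999206e-01, -1.02291113e-03, -7.36010213e-04,
        -7.66790856e-04],
       [ 4.03662632e-04, -2.93266853e-01,  9.56030538e-01,
        -1.20952994e-01],
       [ 0.00000000e+00,  0.00000000e+00,  0.00000000e+00,
         1.00000000e+00]])}
0.2 88 [0.52  0.003 0.2  ] [0.548 0.034 0.21 ]
0.21 144 [0.516 0.002 0.21 ] [0.547 0.032 0.215]
0.24 27 [0.532 0.01  0.243] [0.543 0.031 0.25 ]
0.25 71 [0.52  0.008 0.25 ] [0.543 0.033 0.26 ]
0.26 82 [0.522 0.007 0.26 ] [0.543 0.033 0.27 ]
0.27 83 [0.52  0.007 0.27 ] [0.543 0.033 0.28 ]
0.28 116 [ 0.522 -0.008  0.28 ] [0.548 0.051 0.29 ]
0.29 280 [ 0.512 -0.017  0.29 ] [0.551 0.058 0.3  ]
```

View pics/sc1.png

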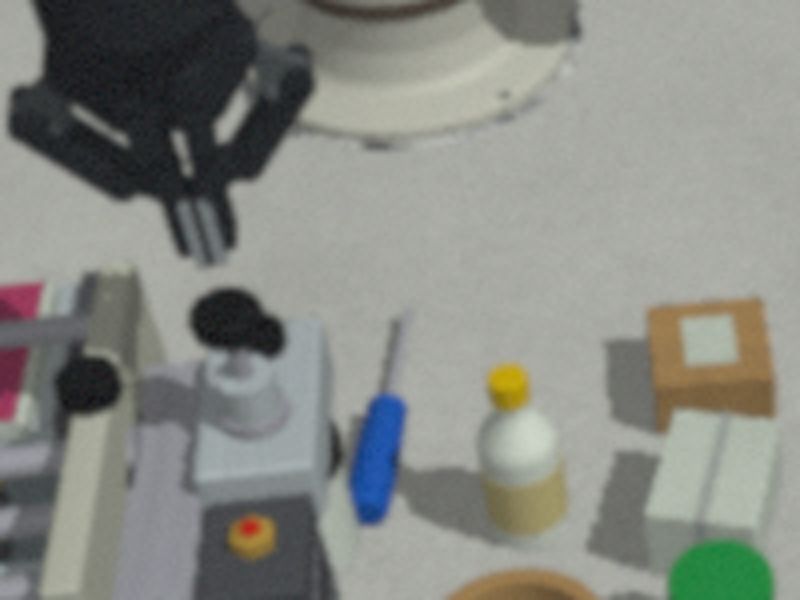

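View pics/wrist1.png

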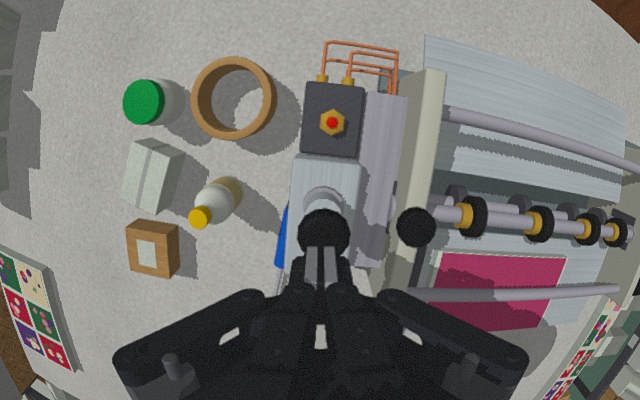

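The wrist view shows the closed fingertips centred on the knob at (323,232) and the red pin in its gland at (333,123). The scene view shows about 30 mm of clearance above the knob. I'll do the first stroke now.

Request:
servo_tool --steps '[{"x":0,"y":0,"z":-24,"yaw":0},{"x":0,"y":0,"z":-34,"yaw":0},{"x":0,"y":0,"z":-44,"yaw":0},{"x":0,"y":0,"z":-53,"yaw":0},{"x":0,"y":0,"z":-53,"yaw":0},{"x":0,"y":0,"z":-53,"yaw":0}]'

```text
time: 2.82
ee_pos: [0.5292, 0.0188, 0.2132]
tcp_rot: [180.0, -0.3, 13.6]
wrist_force: [-3.4, -2.1, 9.7]
opening: -0.0002
```

Request:
servo_tool --steps '[{"x":0,"y":0,"z":-4,"yaw":0},{"x":0,"y":0,"z":-6,"yaw":0},{"x":0,"y":0,"z":-6,"yaw":0}]'

```text
time: 3.2
ee_pos: [0.5291, 0.0187, 0.21]
tcp_rot: [179.9, -0.4, 13.6]
wrist_force: [-6.6, -0.5, 16.3]
opening: 0.0001
```

Run:
```python
from h import *
p,d=snap('scene','scene2')
cv2.imwrite('pics/sc2.png',cv2.resize(p[130:250,130:330],None,fx=4,fy=4,interpolation=cv2.INTER_CUBIC)[:,:,::-1])
W=world('scene',d);k=(np.hypot(W[...,0]-.529,W[...,1]-.0195)<.02)&(W[...,2]>.17)&(p.max(-1)<60)
o=get_obs();print(o['ee_pos'],o['wrist_force'])
```

```text
[0.52908271 0.01864831 0.20999186] [-6.71486125 -0.50080682 16.50024013]
```

View pics/sc2.png

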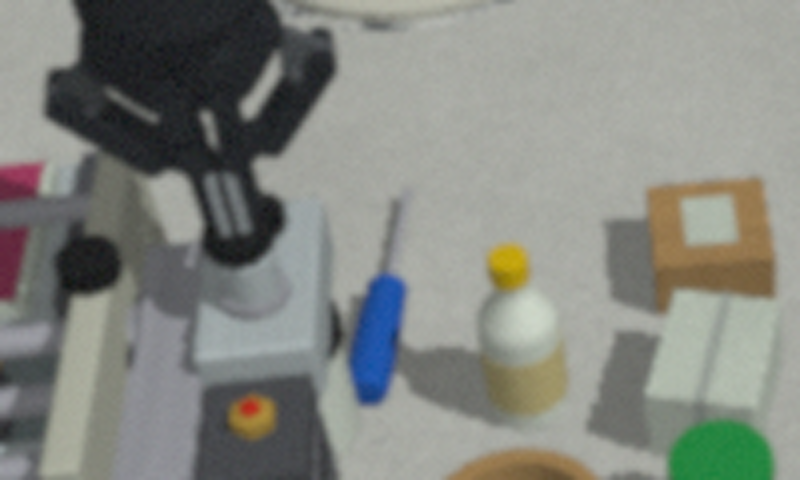

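The plunger is right down: the TCP is at 0.210 and the force has risen to 16 N. The pin is still in, showing red at (250,408). Releasing.

Request:
servo_tool --steps '[{"x":0,"y":1,"z":12,"yaw":0},{"x":0,"y":1,"z":24,"yaw":0},{"x":0,"y":1,"z":34,"yaw":0},{"x":0,"y":1,"z":34,"yaw":0},{"x":0,"y":1,"z":34,"yaw":0}]'

```text
time: 3.88
ee_pos: [0.529, 0.0197, 0.2435]
tcp_rot: [180.0, -0.4, 13.6]
wrist_force: [1.2, 0.8, -0.6]
opening: 0.0001
```

```bash
cat > look.py <<'E'
from h import *
import sys
n=sys.argv[1]
o=get_obs();print(o['time'],o['ee_pos'],o['wrist_force'],o['tcp_rot'])
p,d=snap('scene','s_'+n);w,_=snap('wrist','w_'+n)
a=cv2.resize(p[170:270,150:250],(400,400),interpolation=cv2.INTER_CUBIC)
b=cv2.resize(w[70:270,230:430],(400,400),interpolation=cv2.INTER_CUBIC)
cv2.imwrite('pics/l_'+n+'.png',np.hstack([a,b])[:,:,::-1])
W=world('scene',d)
k=(np.hypot(W[...,0]-.529,W[...,1]-.0195)<.02)&(W[...,2]>.175)&(W[...,2]<.225)&(p.max(-1)<60);print('knob zmax',np.percentile(W[k][:,2],95) if k.any() else None)
k=(np.hypot(W[...,0]-.596,W[...,1]-.027)<.012)&(W[...,2]>.12)&(p[...,0]>80)&(p[...,1]<60)
print('red px',k.sum(),W[k][:,2].max() if k.any() else None)
E
python3 look.py 1
```

```text
3.875 [0.52904486 0.01969209 0.2434538 ] [ 1.17322229  0.75445005 -0.55676155] [179.95045471  -0.36397707  13.61095161]
knob zmax 0.21355352858145743
red px 5 0.13832114766162196
```

View pics/l_1.png

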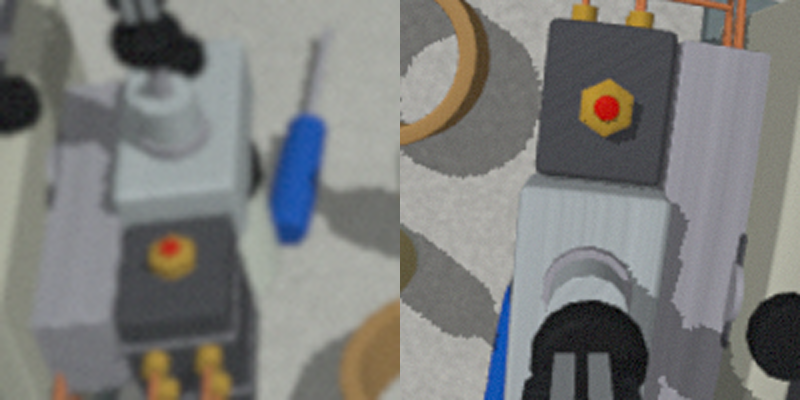

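After stroke 1 the knob is back up (0.2136) and the pin is still in (right half, (607,108)). Next is stroke 2, down and up in one call.

Request:
servo_tool --steps '[{"x":0,"y":0,"z":-12,"yaw":0},{"x":0,"y":0,"z":-22,"yaw":0},{"x":0,"y":0,"z":-32,"yaw":0},{"x":0,"y":0,"z":-37,"yaw":0},{"x":0,"y":0,"z":-37,"yaw":0},{"x":0,"y":0,"z":-37,"yaw":0},{"x":0,"y":0,"z":-37,"yaw":0}]'

```text
time: 4.85
ee_pos: [0.5293, 0.0197, 0.2098]
tcp_rot: [179.9, -0.7, 13.6]
wrist_force: [-6.3, -0.0, 29.5]
opening: -0.0
```

Request:
servo_tool --steps '[{"x":0,"y":1,"z":12,"yaw":0},{"x":0,"y":1,"z":24,"yaw":0},{"x":0,"y":1,"z":34,"yaw":0},{"x":0,"y":1,"z":34,"yaw":0},{"x":0,"y":1,"z":34,"yaw":0}]'

```text
time: 5.48
ee_pos: [0.5292, 0.0208, 0.2431]
tcp_rot: [179.9, -0.6, 13.6]
wrist_force: [-0.4, 0.0, -0.0]
opening: 0.0002
```

```bash
python3 look.py 2
```

```text
5.475 [0.52921972 0.02076693 0.24305699] [-0.44493171  0.0148243  -0.00156095] [179.9102835   -0.58814141  13.61741125]
knob zmax 0.21320914663540932
red px 6 0.13788043978813525
```

View pics/l_2.png

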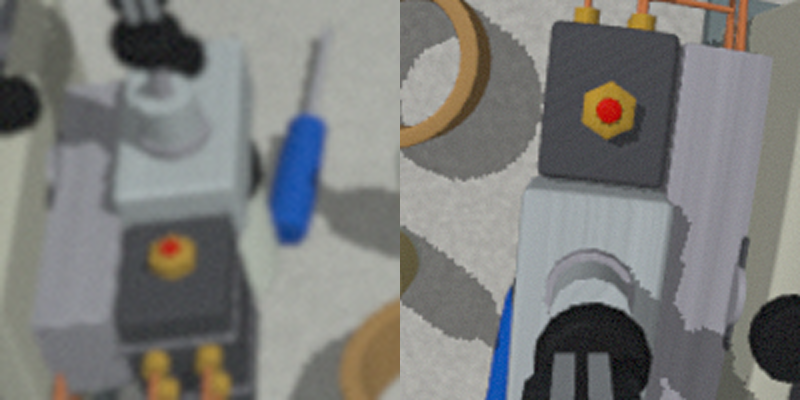

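After stroke 2 the pin is still in, at (609,110), and the knob is up. Stroke 3.

Request:
servo_tool --steps '[{"x":0,"y":-1,"z":-12,"yaw":0},{"x":0,"y":-1,"z":-22,"yaw":0},{"x":0,"y":-1,"z":-32,"yaw":0},{"x":0,"y":-1,"z":-36,"yaw":0},{"x":0,"y":-1,"z":-36,"yaw":0},{"x":0,"y":-1,"z":-36,"yaw":0},{"x":0,"y":-1,"z":-36,"yaw":0}]'

```text
time: 6.45
ee_pos: [0.5295, 0.0198, 0.2099]
tcp_rot: [179.9, -0.8, 13.6]
wrist_force: [-4.5, 1.1, 23.9]
opening: -0.0
```

Request:
servo_tool --steps '[{"x":0,"y":0,"z":12,"yaw":0},{"x":0,"y":0,"z":24,"yaw":0},{"x":0,"y":0,"z":34,"yaw":0},{"x":0,"y":0,"z":34,"yaw":0},{"x":0,"y":0,"z":34,"yaw":0}]'

```text
time: 7.08
ee_pos: [0.5294, 0.0198, 0.2431]
tcp_rot: [179.9, -0.8, 13.6]
wrist_force: [0.0, -0.3, 0.3]
opening: 0.0004
```

```bash
python3 look.py 3
```

```text
7.075 [0.5293871  0.01982322 0.24313853] [ 0.03518531 -0.29825537  0.29021287] [179.88110994  -0.78251853  13.61853622]
knob zmax 0.21347532608077407
red px 5 0.13823663462720054
```

View pics/l_3.png

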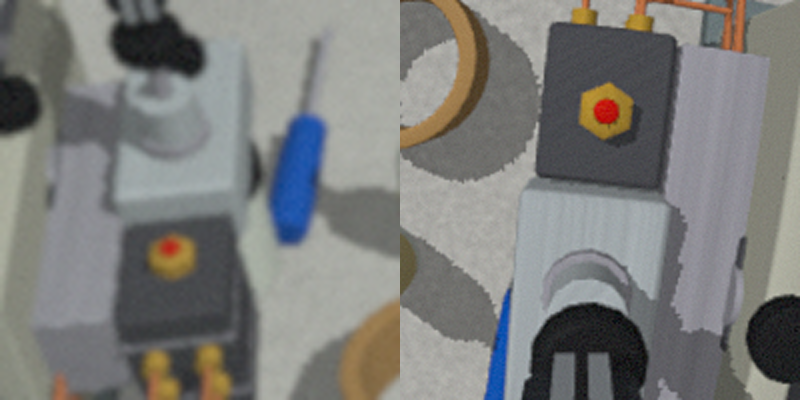

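After stroke 3 the pin is still in, at (606,111). Stroke 4.

Request:
servo_tool --steps '[{"x":0,"y":0,"z":-12,"yaw":0},{"x":0,"y":0,"z":-22,"yaw":0},{"x":0,"y":0,"z":-32,"yaw":0},{"x":0,"y":0,"z":-36,"yaw":0},{"x":0,"y":0,"z":-36,"yaw":0},{"x":0,"y":0,"z":-36,"yaw":0},{"x":0,"y":0,"z":-36,"yaw":0}]'

```text
time: 8.05
ee_pos: [0.5297, 0.0198, 0.2099]
tcp_rot: [179.8, -1.0, 13.6]
wrist_force: [-5.3, -0.4, 23.2]
opening: 0.0002
```

Request:
servo_tool --steps '[{"x":0,"y":0,"z":12,"yaw":0},{"x":0,"y":0,"z":24,"yaw":0},{"x":0,"y":0,"z":34,"yaw":0},{"x":0,"y":0,"z":34,"yaw":0},{"x":0,"y":0,"z":34,"yaw":0}]'

```text
time: 8.68
ee_pos: [0.5296, 0.0198, 0.2432]
tcp_rot: [179.8, -1.0, 13.6]
wrist_force: [-0.5, -0.4, -0.7]
opening: -0.0001
```

```bash
python3 look.py 4
```

```text
8.675 [0.52957147 0.01980717 0.2431702 ] [-0.50837036 -0.36849374 -0.73656574] [179.84077559  -0.97086197  13.61822056]
knob zmax 0.21337394875293833
red px 26 0.14684310911646484
```

View pics/l_4.png

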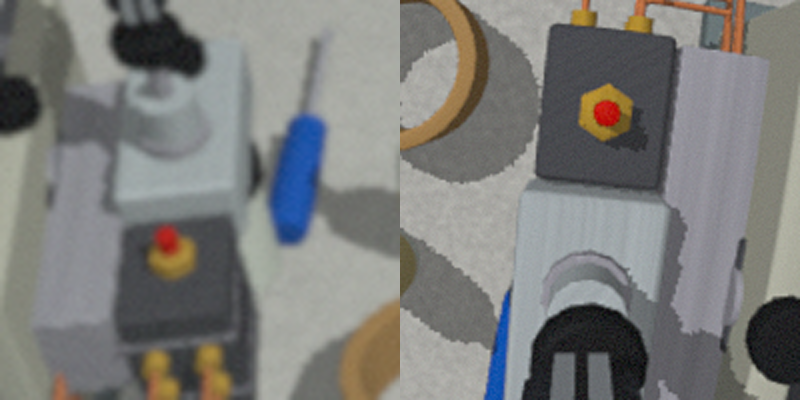

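After stroke 4 the pin is partly out: in the scene view its red tip has risen to (167,236), about 9–13 mm up, with no green showing. One more stroke, then I'll check.

Request:
servo_tool --steps '[{"x":0,"y":0,"z":-12,"yaw":0},{"x":0,"y":0,"z":-22,"yaw":0},{"x":0,"y":0,"z":-32,"yaw":0},{"x":0,"y":0,"z":-36,"yaw":0},{"x":0,"y":0,"z":-36,"yaw":0},{"x":0,"y":0,"z":-36,"yaw":0},{"x":0,"y":0,"z":-36,"yaw":0}]'

```text
time: 9.65
ee_pos: [0.53, 0.0198, 0.2099]
tcp_rot: [179.8, -1.2, 13.6]
wrist_force: [-4.4, 0.3, 23.4]
opening: -0.0
```

Request:
servo_tool --steps '[{"x":0,"y":0,"z":12,"yaw":0},{"x":0,"y":0,"z":24,"yaw":0},{"x":0,"y":0,"z":34,"yaw":0},{"x":0,"y":0,"z":34,"yaw":0},{"x":0,"y":0,"z":34,"yaw":0}]'

```text
time: 10.28
ee_pos: [0.5299, 0.0198, 0.2432]
tcp_rot: [179.8, -1.2, 13.6]
wrist_force: [0.3, -0.6, -0.2]
opening: 0.0001
```

```bash
python3 look.py 5
```

```text
10.275 [0.5298908  0.01984305 0.24317832] [ 0.32410652 -0.63241651 -0.17957919] [179.8021668   -1.17454515  13.62193806]
knob zmax 0.2131604719159384
red px 31 0.15534901954447583
```

View pics/l_5.png

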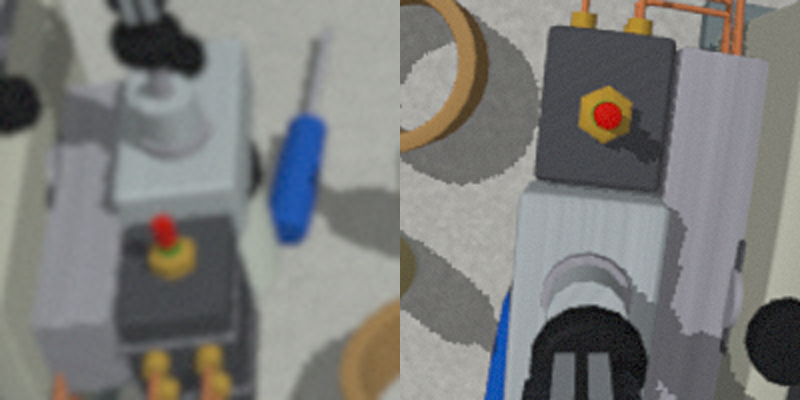

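The green ring now shows at the pin's root, around (172,248) in the scene view, and the tip is at 0.155 m, so the pin is fully out. I'll stop pressing and back straight up.

Request:
servo_tool --steps '[{"x":0,"y":0,"z":40,"yaw":0},{"x":0,"y":0,"z":80,"yaw":0},{"x":0,"y":0,"z":80,"yaw":0},{"x":0,"y":0,"z":80,"yaw":0},{"x":0,"y":0,"z":80,"yaw":0}]'

```text
time: 11.0
ee_pos: [0.5296, 0.0199, 0.3218]
tcp_rot: [179.8, -1.1, 13.6]
wrist_force: [0.1, -0.1, 0.1]
opening: 0.0001
```

```bash
python3 look.py 6
python3 - <<'E'
from h import *
a=np.load('pics/scene0.npz')['p'];p,_=snap('scene','sfin')
d=cv2.absdiff(cv2.GaussianBlur(a,(5,5),0),cv2.GaussianBlur(p,(5,5),0)).max(-1)
print('changed px around loose things',(d[180:300,215:330]>30).sum())
job_done()
E
```

```text
11.0 [0.52957811 0.01985958 0.32183905] [ 0.09350121 -0.11112136  0.12840663] [179.82686157  -1.05621884  13.62340572]
knob zmax 0.21326168515097663
red px 34 0.15486218666797008
changed px around loose things 0
the job is handed in; nothing more can be done
```

View pics/l_6.png

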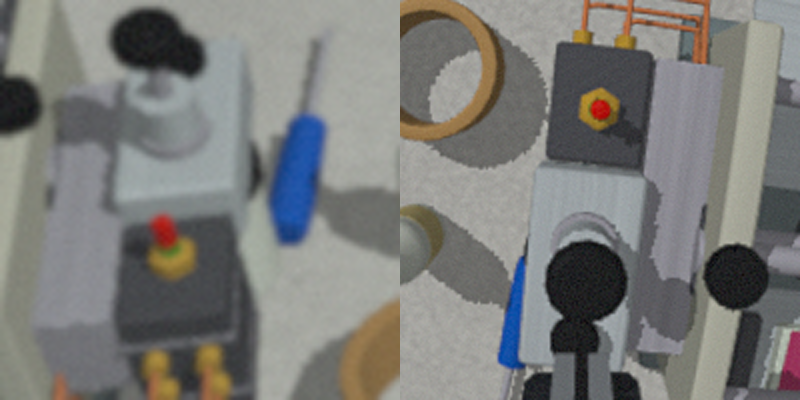

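I pressed the oiler's plunger with closed fingertips for five full strokes, each down to its stop and then released. The pin stayed in for the first three, came partly out on the fourth and was fully out on the fifth. I stopped there, backed straight up and handed the job in at about 11 s.

The last checks, made just before handing in:
- **Pin:** its tip measured about 0.155 m (fully out is 0.154 m), and the green ring showed.
- **Plunger:** the knob top measured 0.213 m, so it is fully up.
- **Contact:** the wrist force was near 0 N, with the fingertips well clear of the knob. The highest reading I saw while pressing was about 30 N.
- **Loose things:** a before-and-after comparison of the scene picture showed no change around them, except that it left out the tip of the screwdriver's shaft and the top of the brown carton.

None of the checks failed or disagreed.

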